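# Index a module to the dispensing nozzle and hold it there

## Task

Take the flat aluminium module off its sloping rest and stand it upright on its plain short edge, blue stripe up, down in the middle of the turntable's slot, and let go of it. Then grip the black indexing knob, turn it clockwise from home by three clicks to the third stop (green tick) without running on towards the fourth, and finish while still gripping the knob there: the program ends holding it against its return spring, with the module still standing in the slot. Leave the other things on the table where they are.

Things in the scene. Friction and masses are not known exactly. Their poses are not given: they have to be found in the camera images.
- module: Flat aluminium block, 12 mm thick (x), 56 wide (y), 84 long (z), 0.10-0.21 kg, dark panels on both faces, blue stripe round one end. Origin: centre of the plain short end face; z runs to the striped end. It starts lying on the rest, striped end higher, z rising 40 degrees above level, roughly away from the robot. Its side edges overhang the rest by 11 mm each: grip them, 56 mm across.
- rest: Narrow grey sloping rest, fixed, 110 mm long (its x), 36 mm wide (its y), up to 82 mm high, with a low lip that stops the module's plain end. Origin: centre of its underside; the slope rises towards its +x. The module's origin starts 44 mm to -x of it and 31 mm up.
- fixture: White base plate, fixed, 150 (x) x 360 (y) mm, 26 high, origin centre of underside, yaw within 0.2 rad. In its frame the turntable's axis is at y +50 mm, the knob's at y -110 mm. A thin nozzle 95 mm above the table points at the turntable, its tip 76 mm from the axis, 108 degrees anticlockwise of +x, on a post 111 mm tall 32 mm farther out.
- slot (a point): Centre of the slot's floor on the round turntable (124 mm across), 42 mm above the table: z up, y along the slot, x across. At home its axes are the fixture's. Two dark walls, 70 mm long, 16 mm apart, 13 mm high, flared at the mouth; open ends. The turntable turns with the knob, angle for angle, the same way.
- knob_bar: Black upright bar grip on the indexing knob: 50 mm long (x), 15 thick (y), 34 high (z), white mark on top at its -x end, pointing at the dial's ticks (third stop: green). Origin: on the knob's axis at the bar's foot, 40 mm above the table; turns with the knob, a disc of radius 27 mm just below. At home the bar stands 0.63 rad anticlockwise of the fixture's x.
- index_knob (a joint): Knob angle, rad: 0 at home (start, end stop), growing clockwise from above. Clicks every 24 degrees: 0.419, 0.838, 1.257 (third), 1.676; end 2.09. A return spring resists with about 0.13-0.14 N m; each click makes that rise to 0.24 a quarter pitch past a stop and fall to 0.03 at three quarters. Clicks are only felt: let go, the spring turns knob and turntable back home.
- jar: Amber glass jar with a blue lid, 52 mm across, 70 mm high; origin at the centre of its underside. A bystander: leave it where it is.
- tape: Yellow ring (tape core), 80 mm across, 24 mm high, lying flat; origin at the centre of its underside. A bystander: leave it where it is.
- can: Green can, 48 mm across, 100 mm high; origin at the centre of its underside. A bystander: leave it where it is.
- screwdriver: Red-handled screwdriver lying flat; origin at the middle of its length. A bystander: leave it where it is.
- wrench: Steel wrench lying flat; origin at the middle of its length. A bystander: leave it where it is.
- pendant: Dark hand-held keypad, 200 x 75 x 30 mm, lying flat; origin at the centre of its underside. A bystander: leave it where it is.
- tray: Open blue tray, 65 x 150 x 40 mm; origin at the centre of its underside. A bystander: leave it where it is.
Things that resemble listed ones, but are neither listed nor needed, are in the scene too. Of the things that look like the module, the largest one is meant.

How it is judged:
On the way, in this order (a step that is already met when the one before it is completed fails the run):
1. the module stands upright in the slot, let go, the knob still at home (angle between module's own z axis and vertical below 0.12 rad and horizontal distance between module and slot below 0.013 m and x of module in the frame of slot between -0.005 and 0.005 m and z of module in the frame of slot between -0.004 and 0.004 m and angle between the y axis of module and the y axis of slot, either way round below 0.12 rad and contact force between each of the arm, the fingers and module below 0.2 N and value of joint index_knob below 0.15 rad), for 0.3 s.
2. the knob is gripped at the third stop (value of joint index_knob between 1.107 and 1.407 rad and velocity of joint index_knob between -0.1 and 0.1 rad/s and contact force between the fingers and knob_bar above 2 N), for 0.3 s.
At the end, for the whole second after the job is handed in: Knob at rest within 0.15 rad of the third stop (1.257 rad), fingers pressing its bar by over 2 N; module untouched, stripe up, within 0.12 rad of upright and of the slot's line, foot within 4 mm of the slot's floor, 5 mm across it and 13 mm of its centre (all of step 2 and angle between module's own z axis and vertical below 0.12 rad and horizontal distance between module and slot below 0.013 m and x of module in the frame of slot between -0.005 and 0.005 m and z of module in the frame of slot between -0.004 and 0.004 m and angle between the y axis of module and the y axis of slot, either way round below 0.12 rad and contact force between each of the arm, the fingers and module below 0.2 N and linear speed of module below 0.03 m/s); the arm keeps its last pose, push and grip.
It fails at once if the knob ran on past the third stop (value of joint index_knob above 1.52 rad).
It fails at once if a bystander was disturbed (moved over 30 mm) (distance of any of jar, tape, can, screwdriver, wrench, pendant, tray from where it was at the start of the episode above 0.03 m).
It also fails if it takes over 59 s, if anything falls off the work surface, if the arm or the gripper's body presses on something with over 40 N, if the wrist force passes 120 N, or if a joint passes its speed limit or range.

## Robot

A 7-joint arm with a two-finger parallel gripper is mounted at the origin on the work surface. World frame = base frame: x ahead of the robot, y to its left, z up, the work surface at z = 0. Lengths are in m, angles in rad, forces in N, time in s.
With the tool pointing down it reaches from about 0.375 to 0.925 m from the base axis. Payload 3.1 kg.
Tool frame: the origin (TCP) lies at the very end of the fingers, on their centre line; the grasp point (between the pads) lies 19 mm behind it (ctrl.hold_point_z is the x of the grasp point in the tool frame, in m); x points along the fingers, z is the direction in which the jaws open and shut, and the axes are right-handed (so a half turn about x gives the same grasp; the last joint's range is limited). The gripper opens to 85 mm and grips with 20 to 120 N. Pads are 22 mm wide; open, the fingers measure 114 mm over their backs; the gripper's body (76 mm by 85 mm) begins 54 mm behind the grasp point. The pads swing forward as they close: fully open they stand 13 mm farther back than shut.
Start: joints at [1.158, 0.383, 0.044, 1.598, -0.018, 1.161, -0.05], TCP at [0.201, -0.618, 0.231] pointing down, gripper open.
Joint ranges: [-2.61, 2.61], [-0.41, 2.15], [-1.48, 1.57], [0, 2.5], [-1.57, 4.71], [0.05, 1.97], [-2.85, 2.85]. Speed limits (rad/s): [2.79, 2.79, 3.14, 3.14, 3.14, 3.14, 3.14].

## Interface

Orientations are given as a unit quaternion [w, x, y, z].
In Python, from bench import sense, vision, order, ctrl gives the robot as it stands.
- The arm moves only by the tool arm_command, never from a script. Its argument "increments" is a list of rows, each a list of 7 numbers: the shift along the tool's x, y, z each as a share of 0.025 m, from -1 to 1, then the turn, a rotation vector about the tool's x, y, z each as a share of 2 rad, from -1 to 1, then the closure, from -1 (fully open) to 1 (shut). A call has 1 to 8 rows; each row shifts and turns the commanded pose from where the row before left it, along the tool's axes as they then stand; what a row does not reach is not made up. A row lasts 1/10 s, in which the tool goes at most 50 mm and 8.59 degrees, less where a joint would pass 70% of its speed; a pose out of reach is approached as far as the arm can. A call with a number of a shift or a turn outside -1 to 1 is refused whole. A call with a gripper value outside its range is refused whole. The fingers move at their own pace and stop on an object; the grip force is fixed at half the most. Time passes only in rows, so rows that do not move let the fingers close. It gives the time, the measured TCP pose, the force and the opening at its end, in the units of the state.
- sense(): the state, without advancing time (a new reading comes with each control period).
- vision.camera(name): name is "side" or "top" or "wrist"; returns the picture (400x640x3 uint8, red, green, blue); there is no depth.
- vision.camera_model(name): a dict with "intrinsics" (3x3 intrinsics, pixels), "D" ([k1, k2, p1, p2, k3] as OpenCV has them; the pictures are not rectified), "rvec" (rotation vector, rad) and "tvec" (3), from world to camera coordinates, as OpenCV has them. Camera axes: x right, y down, z forward; pixel columns grow to the right and rows downward; lengths in m; the calibration is good to about 2 mm. A picture is of the moment at which its call begins: read the wrist's pose just before it. camera_model takes no time and is no camera call; for the wrist camera it gives the pose at the moment of the call.
- order.hand_in(): hands the job in, once; it reports no verdict.
The state is a dict: "clock": time; "joint_pos": joint angles; "qd": joint speeds; "tau": joint torques, N m; "ee_pos": TCP position; "tool_rot": TCP orientation; "contact_force": force on the tool from outside, world axes, zero at the start; "moment": the same for the moment, N m; "gripper_width": opening from 0.0 (shut) to 1.0 (fully open).
Only numpy, scipy, OpenCV 4.12 (cv2) and the standard library are available. Lean on these libraries where they do the work, as an engineer would, in place of code of your own. Each camera call takes 0.05 s, during which the arm holds its last target. There are 200 camera calls.

## Working session

There is one attempt and no reset: what is moved stays moved. The work goes in short steps, Python scripts to look and compute and a tool call to move; the robot and the scene stay as the last step left them, time stands still between calls to the robot, and variables do not carry over. Pictures are saved under pics/ and viewed, about 8 in all and at most 12, crops included, and the job is handed in when it is done.

Besides the shell and the picture viewer there is one more tool, called after "Call:" as name(argument=value, ...) on one line, values as JSON. arm_command: Moves the arm, as the interface text tells. Its arguments: {"type":"object","properties":{"increments":{"type":"array"}},"required":["increments"]}

```bash
ls; mkdir -p pics; python3 - <<'E'
from bench import sense, vision, order, ctrl
import cv2, numpy as np
s=sense(); print(s['clock'],s['ee_pos'],s['tool_rot'],s['gripper_width'],ctrl.hold_point_z)
for n in ['side','top','wrist']:
    im=vision.camera(n); cv2.imwrite(f'pics/{n}0.png',im[:,:,::-1])
    m=vision.camera_model(n); R=cv2.Rodrigues(np.array(m['rvec']))[0]; print(n,np.round(-R.T@np.array(m['tvec']).ravel(),3),np.round(R[2],2),np.round(m['intrinsics'],1).tolist(),m['D'])
E
```

```text
pics
0.0 [ 0.20094197 -0.61715735  0.22987094] [ 0.57141506  0.41594711  0.57298638 -0.41492101] 1.0022581820315604 -0.0187
side [0.016 0.918 0.797] [ 0.46 -0.69 -0.55] [[474.7, 0.0, 315.4], [0.0, 474.7, 201.7], [0.0, 0.0, 1.0]] [-0.13903263  0.          0.          0.          0.        ]
top [ 0.567 -0.003  1.171] [ 0.04  0.   -1.  ] [[374.7, 0.0, 317.0], [0.0, 374.7, 199.4], [0.0, 0.0, 1.0]] [-0.06246392  0.          0.          0.          0.        ]
wrist [ 0.276 -0.594  0.373] [-0.29 -0.09 -0.95] [[308.9, 0.0, 321.6], [0.0, 308.9, 202.2], [0.0, 0.0, 1.0]] [-0.03733661  0.          0.          0.          0.        ]
```

View pics/top0.png

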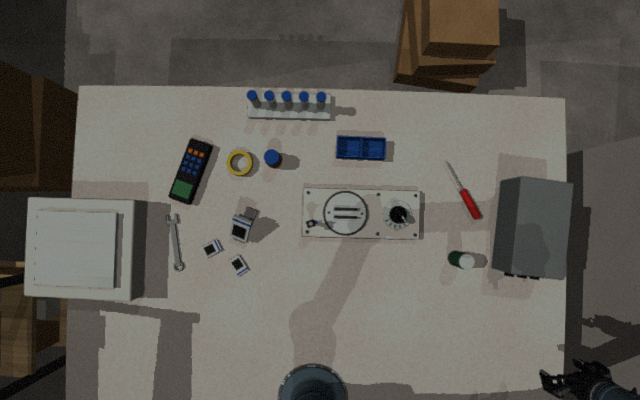

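View pics/side0.png

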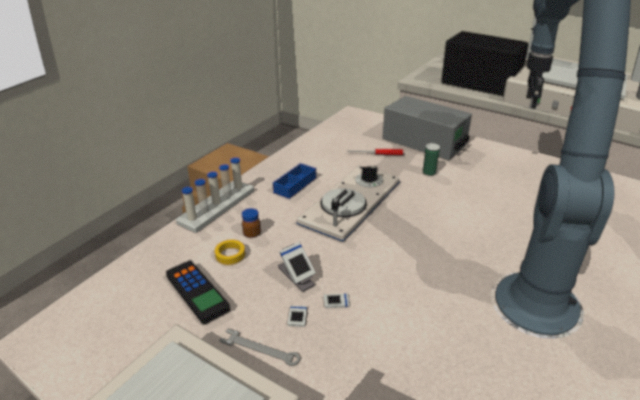

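The top view shows three module-like things: the one on the rest at (242,227), and two lying flat at (212,249) and (239,265). The one at (242,227) is the largest and lies on a grey slope, so it fits the description. The fixture is at (362,213), with the turntable at (345,213) and the knob at (398,215). Next I'll check these in one enlarged composite.

```bash
cat > h.py <<'E'
import numpy as np, cv2
from bench import sense, vision, order, ctrl
from scipy.spatial.transform import Rotation as Ro
def ray(m,px):
    K=np.array(m['intrinsics']);D=np.array(m['D'],float);R=cv2.Rodrigues(np.array(m['rvec'],float))[0];t=np.array(m['tvec'],float).ravel()
    u=cv2.undistortPoints(np.array(px,float).reshape(-1,1,2),K,D).reshape(-1,2)
    d=np.c_[u,np.ones(len(u))]@R; return -R.T@t,d/np.linalg.norm(d,axis=1)[:,None]
def plane(m,px,z):
    c,d=ray(m,px); return c+d*((z-c[2])/d[:,2])[:,None]
def tri(ms,pxs):
    A=0;b=0
    for m,p in zip(ms,pxs):
        c,d=ray(m,p); P=np.eye(3)-np.outer(d[0],d[0]); A=A+P; b=b+P@c
    x=np.linalg.solve(A,b); r=[np.linalg.norm((np.eye(3)-np.outer(d[0],d[0]))@(x-c)) for c,d in (ray(m,p) for m,p in zip(ms,pxs))]
    return x,max(r)
def proj(m,X):
    return cv2.projectPoints(np.array(X,float).reshape(-1,3),np.array(m['rvec'],float),np.array(m['tvec'],float),np.array(m['intrinsics']),np.array(m['D'],float))[0].reshape(-1,2)
def tool(): 
    s=sense(); q=np.array(s['tool_rot']); return s,np.array(s['ee_pos']),Ro.from_quat(q[[1,2,3,0]])
def crop(im,x,y,w,h,f): return cv2.resize(im[y:y+h,x:x+w],None,fx=f,fy=f,interpolation=cv2.INTER_CUBIC)
E
python3 - <<'E'
from h import *
t=cv2.imread('pics/top0.png');s=cv2.imread('pics/side0.png')
a=np.hstack([crop(t,200,195,80,60,5),crop(s,260,230,80,60,5)])
b=np.hstack([crop(t,295,177,133,75,3),crop(s,290,155,133,75,3)])
im=np.vstack([a[:, :798],b]); cv2.imwrite('pics/c1.png',im); print(im.shape)
E
```

```text
(525, 798, 3)
```

View pics/c1.png

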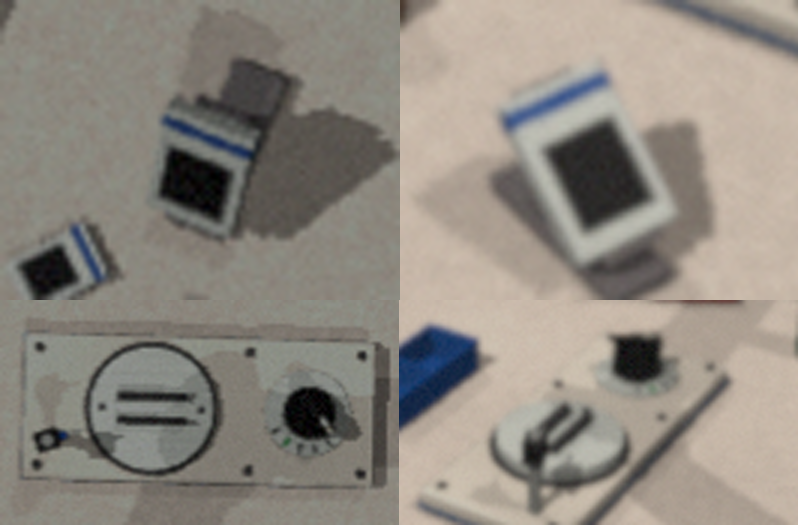

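The top crop confirms it: the module on the rest is the largest, its stripe is at the raised end, and its panel centre is at about (239,232). The fixture shows the slot at about (346,213) along world y, the nozzle at (310,223) and the knob at (398,214), with its mark pointing down-right. Next I'll triangulate.

```bash
python3 - <<'E'
from h import *
mt=vision.camera_model('top');ms=vision.camera_model('side')
T=lambda p:[200+p[0]/5,195+p[1]/5]; S=lambda p:[260+(p[0]-400)/5,230+p[1]/5]
P={}
for n,a,b in [('TL',(166,148),(545,150)),('TR',(235,165),(612,118)),('BR',(222,222),(650,190)),('BL',(157,205),(583,232))]:
    P[n],r=tri([mt,ms],[T(a),S(b)]); print(n,P[n].round(4),round(r,4))
z=(P['TL']+P['TR']-P['BL']-P['BR'])/2; y=(P['TL']+P['BL']-P['TR']-P['BR'])/2
print('ctr',np.mean(list(P.values()),0).round(4),'pitch',np.degrees(np.arctan2(z[2],np.hypot(z[0],z[1]))),'yaw',np.arctan2(z[1],z[0]),'yaw from y',np.arctan2(-y[0],y[1]),np.linalg.norm(z),np.linalg.norm(y))
F=lambda p:[295+p[0]/3,177+(p[1]-300)/3]
c=plane(mt,[F(p) for p in [(22,332),(372,342),(375,487),(20,478)]],.026); print(c.round(4)); yv=(c[0]+c[3]-c[1]-c[2])/2; xv=(c[0]+c[1]-c[2]-c[3])/2
print('fix',c.mean(0).round(4),np.linalg.norm(yv),np.linalg.norm(xv),'yaw',np.arctan2(-yv[0],yv[1]),np.arctan2(xv[1],xv[0]))
s,p,R=tool(); print(p,R.as_matrix().round(3)); m=vision.camera_model('wrist');Rw=cv2.Rodrigues(np.array(m['rvec']))[0]; C=-Rw.T@np.array(m['tvec']).ravel()
print('cam in tool',R.inv().apply(C-p).round(4),(Rw@R.as_matrix()).round(3))
E
```

```text
TL [0.534  0.2472 0.0706] 0.0012
TR [0.5246 0.2066 0.0657] 0.0007
BR [0.4917 0.2189 0.0446] 0.0035
BL [0.5014 0.2592 0.0441] 0.0043
ctr [0.5129 0.233  0.0562] pitch 34.24138067014085 yaw -0.35375009184526335 yaw from y -0.2314100051121566 0.04227259547988799 0.04159505350006608
[[ 0.6506  0.048   0.026 ]
 [ 0.6502 -0.3105  0.026 ]
 [ 0.5022 -0.3161  0.026 ]
 [ 0.5019  0.0458  0.026 ]]
fix [ 0.5762 -0.1332  0.026 ] 0.36026490161959024 0.14839540461747072 yaw -0.00021499067436569575 0.026469327310926567
[ 0.20099925 -0.6173454   0.23013431] [[-0.001  0.951  0.31 ]
 [ 0.002  0.31  -0.951]
 [-1.    -0.    -0.002]]
cam in tool [-0.1432  0.0786  0.0005] [[-0.001  0.     1.   ]
 [-0.307 -0.952 -0.   ]
 [ 0.952 -0.307  0.001]]
```

Call:
arm_command(increments=[[-0.5,1,0,0.075,0,0,-1],[-0.5,1,0,0.075,0,0,-1],[-0.5,1,-1,0.075,0,0,-1],[-0.5,1,-1,0.075,0,0,-1],[0,1,-1,0,0,0,-1],[0,1,-1,0,0,0,-1],[0,1,-1,0,0,0,-1],[0,1,-1,0,0,0,-1]])

```text
clock: 0.95
ee_pos: [0.4275, -0.4905, 0.2809]
tool_rot: [-0.424, -0.566, -0.424, 0.566]
contact_force: [0.0, -0.8, 0.1]
gripper_width: 1.0
```

Call:
arm_command(increments=[[0,0.5,-1,0,0,0,-1],[0,0,-1,0,0,0,-1],[0,0,-1,0,0,0,-1],[0,0,-1,0,0,0,-1],[0,0,-1,0,0,0,-1],[0,0,-1,0,0,0,-1],[0,0,-1,0,0,0,-1],[0,0,-1,0,0,0,-1]])

```text
clock: 1.75
ee_pos: [0.4947, -0.302, 0.2808]
tool_rot: [-0.424, -0.566, -0.424, 0.566]
contact_force: [0.4, -0.2, -0.3]
gripper_width: 1.004
```

Call:
arm_command(increments=[[0,0,-1,0,0,0,-1],[0,0,-1,0,0,0,-1],[0,0,-1,0,0,0,-1],[0,0,-1,0,0,0,-1],[0,0,-1,0,0,0,-1],[0,0,-1,0,0,0,-1],[0,0,0,0,0,0,-1]])

```text
clock: 2.45
ee_pos: [0.5381, -0.1536, 0.281]
tool_rot: [0.425, 0.565, 0.427, -0.564]
contact_force: [0.1, 0.2, -0.9]
gripper_width: 0.997
```

```bash
cat >> h.py <<'E'
import pickle
def snap(n):
    m=vision.camera_model('wrist'); im=vision.camera('wrist')[:,:,::-1].copy(); cv2.imwrite(f'pics/{n}.png',im); pickle.dump(m,open(f'pics/{n}.pkl','wb')); return im,m
def load(n): return cv2.imread(f'pics/{n}.png'),pickle.load(open(f'pics/{n}.pkl','rb'))
E
python3 -c "
from h import *
snap('w1')"
```

Call:
arm_command(increments=[[0,0,-1,0,0,0,-1],[0,0,-1,0,0,0,-1],[0,0,-1,0,0,0,-1],[0,0,-1,0,0,0,-1],[0,0,-1,0,0,0,-1],[0,0,-1,0,0,0,-1],[0,0,0,0,0,0,-1]])

```text
clock: 3.2
ee_pos: [0.5796, -0.0118, 0.2811]
tool_rot: [0.425, 0.565, 0.426, -0.564]
contact_force: [0.5, 0.3, -0.1]
gripper_width: 0.998
```

```bash
python3 -c "
from h import *
snap('w2')
a=load('w1')[0];b=load('w2')[0]
cv2.imwrite('pics/w12.png',cv2.resize(np.vstack([a,b]),(480,600),interpolation=cv2.INTER_AREA))"
```

```text
(no output)
```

View pics/w12.png

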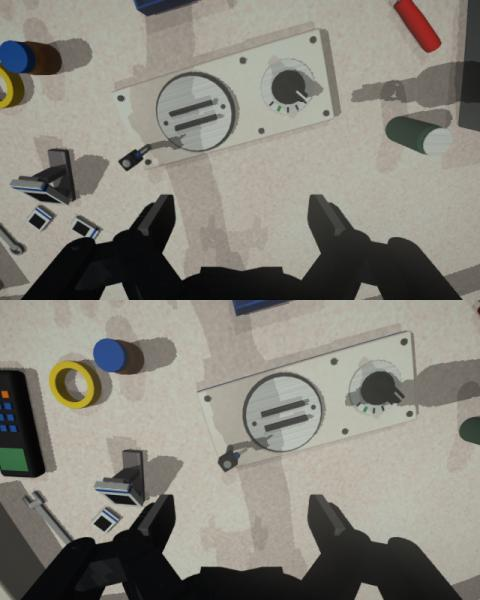

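w1 (top half) shows the slot walls at about (260,150) full-res and the knob at (384,116); w2 shows the turntable at (377,150) and the knob at (505,117). The module is visible at the left in both. Next I'll take two closer views of the module.

Call:
arm_command(increments=[[0,-1,-1,0,0,0,-1],[0,-1,-1,0,0,0,-1],[0.5,-1,-1,0,0,0,-1],[0.5,-1,-1,0,0,0,-1],[0.5,-1,-1,0,0,0,-1],[0.5,-1,-1,0,0,0,-1],[0,0,0,0,0,0,-1]])

```text
clock: 3.95
ee_pos: [0.4737, 0.1733, 0.2294]
tool_rot: [-0.425, -0.563, -0.426, 0.566]
contact_force: [-0.1, -0.3, -0.3]
gripper_width: 0.995
```

```bash
python3 -c "
from h import *
snap('w3')"
```

Call:
arm_command(increments=[[0,0,-1,0,0,0,-1],[0,0,-1,0,0,0,-1],[0,0,-1,0,0,0,-1],[0,0,-1,0,0,0,-1],[0,0,0,0,0,0,-1]])

```text
clock: 4.5
ee_pos: [0.5076, 0.2678, 0.2318]
tool_rot: [0.424, 0.567, 0.424, -0.565]
contact_force: [-0.4, -0.1, -0.7]
gripper_width: 0.999
```

```bash
python3 -c "
from h import *
snap('w4')
a=load('w3')[0];b=load('w4')[0]
cv2.imwrite('pics/w34.png',cv2.resize(np.vstack([a[:300],b[:300]]),(640,600),interpolation=cv2.INTER_AREA))"
```

```text
(no output)
```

View pics/w34.png

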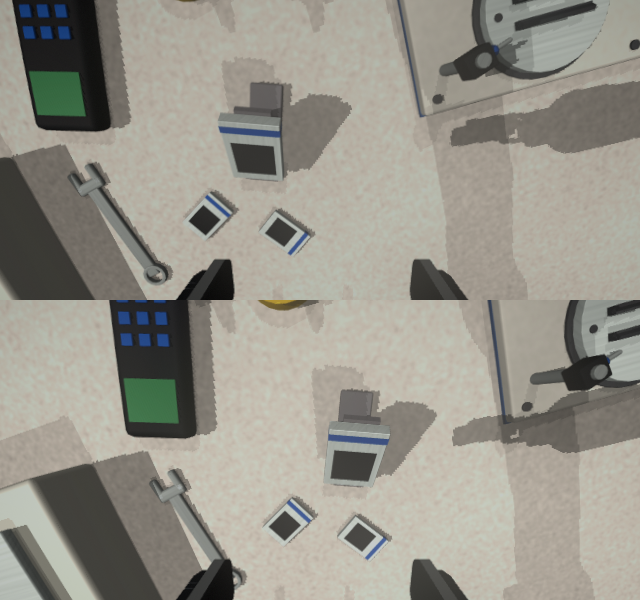

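w3 shows the module's panel at (256,160), and w4 shows it at (355,168); the stripe is at the upper end in both. Next I'll triangulate the panel corners, and find the fixture's features in w1 and w2.

```bash
python3 - <<'E'
from h import *
def quad(n,seed,lim):
    im,m=load(n); g=cv2.cvtColor(cv2.resize(im,None,fx=4,fy=4,interpolation=cv2.INTER_CUBIC),cv2.COLOR_BGR2GRAY)
    x,y=[4*v for v in seed]; mk=(g<lim).astype(np.uint8)
    _,lab=cv2.connectedComponents(mk); l=lab[y,x]; c=max(cv2.findContours((lab==l).astype(np.uint8),cv2.RETR_EXTERNAL,cv2.CHAIN_APPROX_NONE)[0],key=cv2.contourArea)
    h=cv2.convexHull(c); q=cv2.approxPolyN(h,4).reshape(-1,2).astype(float) 
    s=q.sum(1);d=q[:,0]-q[:,1]; q=np.array([q[s.argmin()],q[d.argmax()],q[s.argmax()],q[d.argmin()]])
    return (q-1.5)/4,m,cv2.contourArea(c)/16
q3,m3,a3=quad('w3',(256,160),100);q4,m4,a4=quad('w4',(356,168),100)
print(q3.round(1).tolist(),a3,q4.round(1).tolist(),a4)
P=[]
for a,b in zip(q3,q4):
    X,r=tri([m3,m4],[a,b]);P.append(X);print(X.round(4),round(r,4))
P=np.array(P);z=(P[0]+P[1]-P[2]-P[3])/2;y=(P[0]+P[3]-P[1]-P[2])/2
print('panel',P.mean(0).round(4),'len',np.linalg.norm(z),np.linalg.norm(y),'pitch',np.degrees(np.arctan2(z[2],np.hypot(z[0],z[1]))),'yaw',np.arctan2(z[1],z[0]),np.arctan2(-y[0],y[1]))
# fixture: dark blobs
for n,(cx,cy) in [('w1',(260,150)),('w2',(377,150))]:
    im,m=load(n); g=cv2.cvtColor(cv2.resize(im,None,fx=4,fy=4,interpolation=cv2.INTER_CUBIC),cv2.COLOR_BGR2GRAY)
    print(n)
    for c in cv2.findContours((g<75).astype(np.uint8),cv2.RETR_LIST,cv2.CHAIN_APPROX_NONE)[0]:
        A=cv2.contourArea(c)/16; r=cv2.minAreaRect(c); u=np.array(r[0])/4
        if 12<A<12000 and -130<u[0]-cx<210 and abs(u[1]-cy)<120: print(u.round(1),(np.array(r[1])/4).round(1),round(r[2],1),round(A))
E
```

```text
[[229.9, 142.4], [273.1, 145.9], [275.9, 174.6], [237.6, 171.6]] 1142.84375 [[334.1, 149.9], [376.4, 153.4], [367.9, 180.9], [330.1, 177.9]] 1103.0625
[0.5382 0.2456 0.0729] 0.0002
[0.5233 0.2067 0.0724] 0.0003
[0.4905 0.2191 0.0434] 0.0002
[0.5052 0.2582 0.0429] 0.0001
panel [0.5143 0.2324 0.0579] len 0.04590588833395863 0.04172232682810966 pitch 39.92830236576179 yaw -0.3642364915050842 -0.363222791849042
w1
[425.3 261.9] [4.5 6.4] 59.0 16
[168.1 218. ] [10.8  9.7] 45.0 83
[197.3 216.1] [6.3 7.1] 51.3 34
[191.7 200.9] [ 3.7 11.4] 54.8 36
[182.  208.3] [17.8 47.9] 54.5 632
[232.7 191.6] [19.1  2.2] 34.2 25
[221.2 164. ] [5.  4.5] 90.0 18
[261.1 163.3] [ 7.2 57.6] 73.6 369
[254.4 144.6] [ 7.1 58.8] 73.3 347
[161.1 131. ] [6.5 7.2] 90.0 38
[268.  140.6] [108.1  81.6] 40.0 662
[385.9 116. ] [44.6 46.9] 87.8 1550
w2
[303.1 219.2] [11.3 11.1] 45.0 100
[304.8 211.8] [25.7 29.8] 48.7 527
[339.  164.6] [4.2 4.5] 90.0 14
[381.5 163.7] [ 7.7 57.2] 73.9 351
[382.6 142.5] [ 2.6 10. ] 74.6 17
[377.1 144.7] [ 6.9 58.6] 74.2 316
[407.9 114.7] [61.6 13.4] 38.1 108
[346.1 148.9] [ 43.3 101.5] 3.9 358
[506.7 122. ] [51.9 48.1] 57.8 1749
[538.5  55.8] [7.  7.5] 90.0 43
```

Call:
arm_command(increments=[[0,0,0,0.04,0,0,-1],[0,0,0,0,0,-0.058,-1],[0,0,0,0,0,-0.058,-1],[0,0,0,0,0,-0.058,-1],[0,0,0,0,0,0,-1]])

```text
clock: 5.05
ee_pos: [0.5102, 0.2592, 0.2286]
tool_rot: [-0.291, -0.506, -0.491, 0.646]
contact_force: [0.3, -1.3, -0.8]
gripper_width: 1.0
```

```bash
cat >> h.py <<'E'
def go(P,Rt=None):
    s,p,R=tool(); print('clk',round(s['clock'],2),'p',p.round(4),'shift/0.025:',(R.inv().apply(np.array(P)-p)/.025).round(2), 'x',R.as_matrix()[:,0].round(3),'y',R.as_matrix()[:,1].round(3),'F',np.round(s['contact_force'],1),'w',round(s['gripper_width'],3))
    if Rt is not None: print('turn/2:',((R.inv()*Rt).as_rotvec()/2).round(4))
def rot(yaw,tilt):  # tool y forward dir yaw; tilt>0: tool x leans forward
    f=np.array([np.cos(yaw),np.sin(yaw),0]);Z=np.array([0,0,1.]); x=np.sin(tilt)*f-np.cos(tilt)*Z; y=np.cos(tilt)*f+np.sin(tilt)*Z
    return Ro.from_matrix(np.c_[x,y,np.cross(x,y)])
E
python3 - <<'E'
from h import *
go([.5546,.2169,.1366],rot(-.364,-np.radians(20)))
m1=load('w1')[1];m2=load('w2')[1]
for n,a,b in [('wallA',(261.1,163.3),(381.5,163.7)),('wallB',(254.4,144.6),(377.1,144.7)),('dot',(221.2,164),(339,164.6)),('knob',(385.9,116),(506.7,122))]:
    X,r=tri([m1,m2],[a,b]); print(n,X.round(4),round(r,4), plane(m1,[a],.055).round(4),plane(m2,[b],.055).round(4))
for m,c,L,a in [(m1,(261.1,163.3),57.6,73.6),(m1,(254.4,144.6),58.8,73.3),(m2,(381.5,163.7),57.2,73.9),(m2,(377.1,144.7),58.6,74.2)]:
    t=np.radians(a+90); v=np.array([np.cos(t),np.sin(t)])*L/2; e=plane(m,[np.array(c)+v,np.array(c)-v],.055); d=e[0]-e[1]; print(np.linalg.norm(d).round(4),'yaw',np.arctan2(-d[0],d[1]).round(4),e.round(3).tolist())
E
```

```text
clk 5.05 p [0.5102 0.2592 0.2286] shift/0.025: [2.69 3.4  0.9 ] x [-0.319  0.121 -0.94 ] y [ 0.873 -0.348 -0.341] F [ 0.3 -1.3 -0.8] w 1.0
turn/2: [-0.007   0.0001 -0.0006]
wallA [ 0.5666 -0.0849  0.05  ] 0.0002 [[ 0.567  -0.0861  0.055 ]] [[ 0.568  -0.0843  0.055 ]]
wallB [ 0.5906 -0.0848  0.0505] 0.0004 [[ 0.5905 -0.0858  0.055 ]] [[ 0.5917 -0.0843  0.055 ]]
dot [ 0.5785 -0.0346  0.0428] 0.0001 [[ 0.5796 -0.0391  0.055 ]] [[ 0.5811 -0.0346  0.055 ]]
knob [ 0.5765 -0.2441  0.0449] 0.0027 [[ 0.5799 -0.2431  0.055 ]] [[ 0.5761 -0.2378  0.055 ]]
0.071 yaw 0.0051 [[0.567, -0.05, 0.055], [0.567, -0.121, 0.055]]
0.0713 yaw 0.0039 [[0.59, -0.05, 0.055], [0.591, -0.121, 0.055]]
0.0684 yaw 0.0096 [[0.568, -0.05, 0.055], [0.568, -0.118, 0.055]]
0.0688 yaw -0.0002 [[0.592, -0.05, 0.055], [0.592, -0.119, 0.055]]
```

Call:
arm_command(increments=[[0,0.85,0.225,-0.007,0,0,-1],[0,0.85,0.225,0,0,0,-1],[0,0.85,0.225,0,0,0,-1],[0,0.85,0.225,0,0,0,-1],[0.9,0,0,0,0,0,-1],[0.9,0,0,0,0,0,-1],[0.9,0,0,0,0,0,-1],[0,0,0,0,0,0,-1]])

```text
clock: 5.85
ee_pos: [0.5483, 0.2249, 0.1352]
tool_rot: [-0.297, -0.499, -0.501, 0.642]
contact_force: [-0.9, -0.4, 0.3]
gripper_width: 0.996
```

```bash
python3 - <<'E'
from h import *
go([.5226,.2291,.0426],rot(-.364,-np.radians(20)))
im,m=snap('w5'); cv2.imwrite('pics/w5v.png',cv2.resize(im,(480,300),interpolation=cv2.INTER_AREA))
E
```

```text
clk 5.85 p [0.5483 0.2249 0.1352] shift/0.025: [3.83 0.32 0.19] x [-0.326  0.119 -0.938] y [ 0.881 -0.323 -0.347] F [-0.9 -0.4  0.3] w 0.996
turn/2: [0.0061 0.0024 0.0024]
```

View pics/w5v.png

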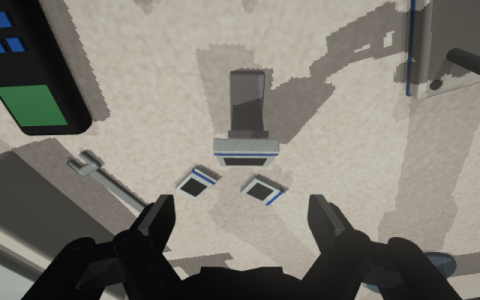

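The module's striped end is at (246,150) in the half-size view, centred between the fingers (165–318). Descending and closing.

Call:
arm_command(increments=[[0.64,0.05,0.03,0.006,0,0,-1],[0.64,0.05,0.03,0,0,0,-1],[0.64,0.05,0.03,0,0,0,-1],[0.64,0.05,0.03,0,0,0,-1],[0.64,0.05,0.03,0,0,0,-1],[0.64,0.05,0.03,0,0,0,-1],[0,0,0,0,0,0,-1]])

```text
clock: 6.6
ee_pos: [0.5225, 0.2305, 0.043]
tool_rot: [-0.294, -0.501, -0.497, 0.644]
contact_force: [-0.5, 0.4, 0.1]
gripper_width: 1.001
```

Call:
arm_command(increments=[[0,0,0,0,0,0,1],[0,0,0,0,0,0,1],[0,0,0,0,0,0,1],[0,0,0,0,0,0,1],[0,0,0,0,0,0,1],[0,0,0,0,0,0,1],[0,0,0,0,0,0,1],[0,0,0,0,0,0,1]])

```text
clock: 7.4
ee_pos: [0.5268, 0.2314, 0.047]
tool_rot: [-0.295, -0.505, -0.496, 0.642]
contact_force: [0.3, -0.5, 5.9]
gripper_width: 0.647
```

```bash
python3 - <<'E'
from h import *
go([.5226,.2291,.0426],rot(-.364,-np.radians(20)))
E
```

```text
clk 7.4 p [0.5268 0.2314 0.047 ] shift/0.025: [ 0.21 -0.06  0.14] x [-0.317  0.122 -0.941] y [ 0.879 -0.334 -0.34 ] F [ 0.3 -0.5  5.9] w 0.647
turn/2: [ 0.0004 -0.0008 -0.0013]
```

Call:
arm_command(increments=[[-0.47,-0.17,0,0,0,0,1],[-0.47,-0.17,0,0,0,0,1],[-0.94,-0.34,0,0,0,0,1],[-0.94,-0.34,0,0,0,0,1],[-0.94,-0.34,0,0,0,0,1],[-0.94,-0.34,0,0,0,0,1],[-0.94,-0.34,0,0,0,0,1],[0,0,0,0,0,0,1]])

```text
clock: 8.2
ee_pos: [0.5279, 0.2327, 0.2003]
tool_rot: [-0.296, -0.507, -0.496, 0.64]
contact_force: [0.9, 0.4, -1.0]
gripper_width: 0.65
```

```bash
python3 - <<'E'
from h import *
go([.58,-.08,.2],rot(.005,np.radians(30)))
im,m=snap('w6'); s=vision.camera('side')[:,:,::-1]
m=vision.camera_model('side');u=proj(m,tool()[1])[0].astype(int);print(u)
x,y=max(u[0]-60,0),max(u[1]-60,0)
cv2.imwrite('pics/w6v.png',np.hstack([cv2.resize(im,(480,300),interpolation=cv2.INTER_AREA),cv2.resize(s[y:y+120,x:x+120],(300,300))]))
E
```

```text
clk 8.2 p [0.5279 0.2327 0.2003] shift/0.025: [-2.19  6.   10.95] x [-0.311  0.125 -0.942] y [ 0.882 -0.332 -0.335] F [ 0.9  0.4 -1. ] w 0.65
turn/2: [-0.1892  0.014   0.4271]
[294 213]
```

View pics/w6v.png

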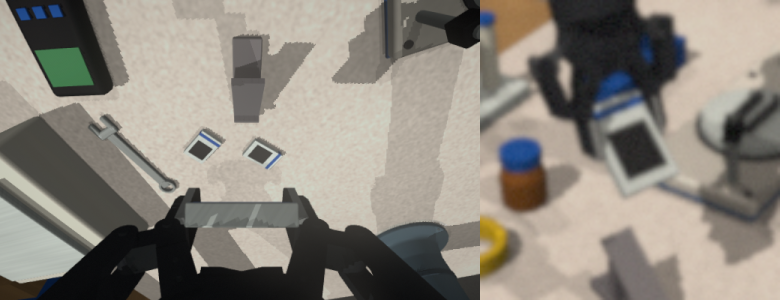

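Module held, with its end face seen square between the pads in the wrist view and the rest empty at (247,80). Now turning it upright while moving toward the slot.

Call:
arm_command(increments=[[-0.2,0,0.5,-0.027,0.002,0.061,1],[-0.2,0,1,-0.027,0.002,0.061,1],[-0.2,0,1,-0.027,0.002,0.061,1],[-0.2,0,1,-0.027,0.002,0.061,1],[-0.2,0,1,-0.027,0.002,0.061,1],[-0.2,0,1,-0.027,0.002,0.061,1],[-0.2,0,0.5,-0.027,0.002,0.061,1],[0,0,0,0,0,0,1]])

```text
clock: 9.1
ee_pos: [0.4851, 0.0782, 0.2176]
tool_rot: [0.611, 0.605, 0.359, -0.362]
contact_force: [-0.5, -0.9, -3.2]
gripper_width: 0.645
```

```bash
python3 - <<'E'
from h import *
go([.5787,-.0848,.22],rot(.005,np.radians(30)))
E
```

```text
clk 9.1 p [0.4851 0.0782 0.2176] shift/0.025: [1.77 3.3  6.52] x [ 0.481 -0.008 -0.877] y [0.877 0.005 0.48 ] F [-0.5 -0.9 -3.2] w 0.645
turn/2: [0.0003 0.0053 0.0112]
```

Call:
arm_command(increments=[[0.28,0.52,0.93,0,0,0.011,1],[0.28,0.52,0.93,0,0.005,0,1],[0.28,0.52,0.93,0,0,0,1],[0.28,0.52,0.93,0,0,0,1],[0.28,0.52,0.93,0,0,0,1],[0.28,0.52,0.93,0,0,0,1],[0.28,0.52,0.93,0,0,0,1],[0,0,0,0,0,0,1]])

```text
clock: 9.9
ee_pos: [0.6005, -0.0826, 0.2283]
tool_rot: [0.613, 0.616, 0.352, -0.348]
contact_force: [0.1, -0.5, -1.4]
gripper_width: 0.647
```

```bash
python3 - <<'E'
from h import *
go([.589,-.0848,.22],rot(.005,np.radians(30)))
im,m=snap('w7'); s=vision.camera('side')[:,:,::-1].copy(); cv2.imwrite('pics/s7.png',s)
ms=vision.camera_model('side'); p=tool()[1]
# expected end-face corners / panel corners
for n,mm in(('w',m),('s',ms)):
    for z in(0,.084): print(n,z,proj(mm,[p+[-.0102+dx,dy,-.037+z] for dx in(-.006,.006) for dy in(-.028,.028)]).round(0).tolist())
a=crop(im,200,215,240,170,3)[:,:];u=proj(ms,p)[0].astype(int);print(u)
b=cv2.resize(s[u[1]-35:u[1]+45,u[0]-50:u[0]+50],None,fx=5,fy=5,interpolation=cv2.INTER_CUBIC)
cv2.imwrite('pics/w7v.png',np.vstack([cv2.resize(a,(400,283)),cv2.resize(b,(400,320))])) 
E
```

```text
clk 9.9 p [ 0.6005 -0.0826  0.2283] shift/0.025: [ 0.05 -0.56  0.09] x [ 0.51   0.007 -0.86 ] y [ 0.86  -0.001  0.51 ] F [ 0.1 -0.5 -1.4] w 0.647
turn/2: [-0.0026 -0.0023 -0.006 ]
w 0 [[359.0, 294.0], [270.0, 293.0], [358.0, 274.0], [270.0, 274.0]]
w 0.084 [[385.0, 309.0], [231.0, 309.0], [384.0, 276.0], [233.0, 275.0]]
s 0 [[348.0, 150.0], [338.0, 158.0], [344.0, 149.0], [334.0, 157.0]]
s 0.084 [[349.0, 122.0], [338.0, 129.0], [345.0, 121.0], [334.0, 128.0]]
[338 140]
```

View pics/w7v.png

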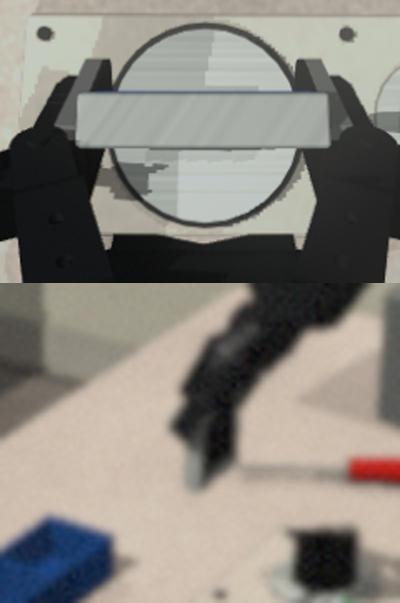

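The wrist view shows the module's end face with full-res corners at about (246,271) to (397,303), over the turntable circle centred at about (323,289). I'll compare the two through the same camera.

```bash
python3 - <<'E'
from h import *
im,m=load('w7')
for k in range(3):
    s,p,R=tool(); mm=vision.camera_model('wrist');Rw=cv2.Rodrigues(np.array(mm['rvec']))[0]; C=-Rw.T@np.array(mm['tvec']).ravel()
    print(p.round(4),R.as_matrix()[:,0].round(3),'cam in tool',R.inv().apply(C-p).round(4),'cam',C.round(4),(Rw@R.as_matrix())[2].round(3))
Rw=cv2.Rodrigues(np.array(m['rvec']))[0];print('w7cam',(-Rw.T@np.array(m['tvec']).ravel()).round(4))
g=cv2.cvtColor(im,cv2.COLOR_BGR2GRAY)
print('rim mid',plane(m,[[323,289.2]],.042).round(4))
h=p[2]-.037+.084
e=plane(m,[[246.2,270.8],[397.4,270.8],[246.2,303.2],[397.4,303.2]],h); print('endface h',h,e.round(4).tolist(),e.mean(0).round(4))
# knob/other checks: slot predicted pixel
print('slot pred px',proj(m,[[.5787,-.0848,.042]]).round(1))
E
```

```text
[ 0.5985 -0.0785  0.2274] [ 0.508  0.011 -0.861] cam in tool [-0.1431  0.079   0.0005] cam [ 0.5939 -0.0803  0.3908] [ 0.952 -0.307  0.001]
[ 0.5985 -0.0785  0.2274] [ 0.508  0.011 -0.861] cam in tool [-0.1431  0.079   0.0005] cam [ 0.5939 -0.0803  0.3908] [ 0.952 -0.307  0.001]
[ 0.5985 -0.0785  0.2274] [ 0.508  0.011 -0.861] cam in tool [-0.1431  0.079   0.0005] cam [ 0.5939 -0.0803  0.3908] [ 0.952 -0.307  0.001]
w7cam [ 0.5954 -0.0842  0.3917]
rim mid [[ 0.5774 -0.084   0.042 ]]
endface h 0.27439690670478045 [[0.5959, -0.0555, 0.2744], [0.596, -0.1118, 0.2744], [0.5843, -0.0561, 0.2744], [0.5845, -0.1112, 0.2744]] [ 0.5902 -0.0836  0.2744]
slot pred px [[323.8 288. ]]
```

Call:
arm_command(increments=[[0,-0.25,0,0,0,0,1],[0,-0.25,0,0,0,0,1],[0,0,0,0,0,0,1],[0,0,0,0,0,0,1],[0,0,0,0,0,0,1],[0,0,0,0,0,0,1]])

```text
clock: 10.6
ee_pos: [0.5882, -0.0785, 0.2233]
tool_rot: [0.615, 0.615, 0.353, -0.345]
contact_force: [0.6, 0.6, -2.3]
gripper_width: 0.646
```

```bash
python3 - <<'E'
from h import *
go([.588,-.0835,.2],rot(.005,np.radians(30)))
vision.camera('top')
go([.588,-.0835,.2],rot(.005,np.radians(30)))
E
```

```text
clk 10.6 p [ 0.5882 -0.0785  0.2233] shift/0.025: [ 0.79 -0.49  0.2 ] x [ 0.513  0.01  -0.859] y [0.859 0.005 0.513] F [ 0.6  0.6 -2.3] w 0.646
turn/2: [ 0.0005 -0.0035 -0.0074]
clk 10.65 p [ 0.5883 -0.0786  0.2233] shift/0.025: [ 0.79 -0.49  0.2 ] x [ 0.513  0.01  -0.859] y [0.859 0.005 0.513] F [-0.7 -0.3 -2.1] w 0.645
turn/2: [ 0.0005 -0.0035 -0.0074]
```

Call:
arm_command(increments=[[0,0,0.2,0,-0.0035,-0.0074,1],[0.7,-0.41,0,0,0,0,1],[0.7,-0.41,0,0,0,0,1],[0.7,-0.41,0,0,0,0,1],[0.7,-0.41,0,0,0,0,1],[0.7,-0.41,0,0,0,0,1],[0.7,-0.41,0,0,0,0,1],[0,0,0,0,0,0,1]])

```text
clock: 11.45
ee_pos: [0.5846, -0.0836, 0.0976]
tool_rot: [0.612, 0.61, 0.358, -0.354]
contact_force: [-0.8, 0.2, -2.4]
gripper_width: 0.65
```

Call:
arm_command(increments=[[0,0,0,0,0,0,1],[0,0,0,0,0,0,1],[0,0,0,0,0,0,1]])

```text
clock: 11.75
ee_pos: [0.5886, -0.084, 0.103]
tool_rot: [0.614, 0.611, 0.354, -0.351]
contact_force: [-0.2, 1.1, -1.5]
gripper_width: 0.647
```

```bash
python3 - <<'E'
from h import *
go([.588,-.0835,.09],rot(.005,np.radians(30)))
im,m=snap('w8'); cv2.imwrite('pics/w8v.png',crop(im,160,170,320,220,2)) 
s=vision.camera('side')[:,:,::-1]; ms=vision.camera_model('side');u=proj(ms,[.578,-.0845,.08])[0].astype(int)
b=cv2.resize(s[u[1]-35:u[1]+45,u[0]-50:u[0]+50],None,fx=5,fy=5,interpolation=cv2.INTER_CUBIC); cv2.imwrite('pics/s8v.png',b)
a=cv2.imread('pics/w8v.png'); b=cv2.resize(b,(320,256)); a=cv2.resize(a,(480,330)); c=np.zeros((330,800,3),np.uint8); c[:,:480]=a; c[:256,480:]=b; cv2.imwrite('pics/v8.png',c)
go([.588,-.0835,.09])
E
```

```text
clk 11.75 p [ 0.5886 -0.084   0.103 ] shift/0.025: [ 0.44 -0.28 -0.02] x [ 0.502  0.002 -0.865] y [0.865 0.005 0.502] F [-0.2  1.1 -1.5] w 0.647
turn/2: [ 0.0005  0.0003 -0.0012]
clk 11.85 p [ 0.5881 -0.0838  0.1025] shift/0.025: [ 0.43 -0.25 -0.01] x [ 0.501  0.002 -0.865] y [0.865 0.005 0.501] F [ 0.1 -0.9 -1.1] w 0.644
```

View pics/v8.png

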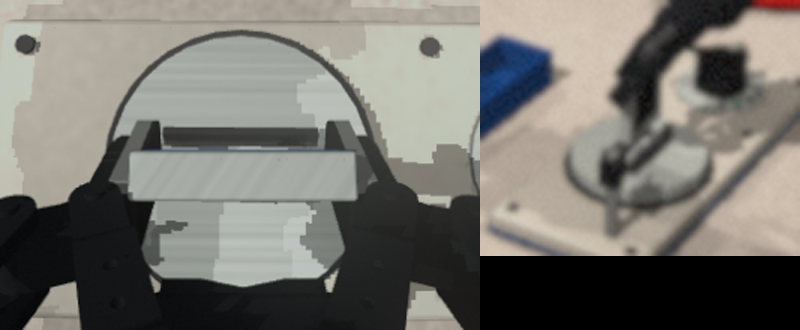

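```bash
python3 - <<'E'
from h import *
im,m=load('w8'); f=lambda u,v:[160+u/1.5,170+v/1.5]
g=cv2.cvtColor(im,cv2.COLOR_BGR2GRAY); print('col profile v=245..310',g[245:310,300:340].mean(1).round(0).astype(int).tolist())
print('row profile v=260',g[258:263,255:385].mean(0).astype(int).tolist())
for v in(127,146): print(v,plane(m,[f(240,v)],.055).round(4),plane(m,[f(240,v)],.042).round(4))
e=plane(m,[f(128,151),f(356,151),f(128,200),f(356,200)],.1495); print(e.round(4).tolist(),e.mean(0).round(4))
print(plane(m,[f(25,44),f(430,46)],.026).round(4).tolist())
E
```

```text
col profile v=245..310 [169, 168, 167, 166, 166, 166, 165, 165, 167, 149, 76, 66, 66, 65, 63, 57, 57, 57, 58, 63, 68, 68, 100, 138, 129, 98, 124, 154, 165, 168, 168, 169, 169, 169, 169, 169, 169, 169, 169, 169, 169, 169, 170, 169, 169, 170, 170, 170, 170, 170, 170, 169, 169, 169, 169, 169, 169, 154, 130, 123, 166, 178, 177, 177, 176]
row profile v=260 [95, 91, 71, 47, 38, 37, 35, 35, 35, 35, 35, 35, 141, 104, 57, 52, 52, 52, 52, 52, 52, 52, 52, 52, 53, 53, 53, 53, 53, 54, 54, 54, 54, 54, 54, 55, 55, 55, 55, 55, 56, 56, 56, 56, 56, 57, 57, 57, 57, 58, 58, 58, 58, 58, 58, 58, 58, 59, 59, 59, 59, 59, 59, 59, 60, 60, 60, 59, 60, 60, 60, 60, 60, 60, 60, 60, 61, 60, 61, 61, 61, 61, 61, 61, 61, 62, 62, 62, 62, 62, 62, 61, 61, 61, 61, 61, 61, 61, 61, 62, 63, 62, 62, 63, 63, 63, 63, 63, 63, 65, 67, 67, 67, 67, 67, 68, 67, 101, 126, 126, 126, 119, 57, 55, 55, 56, 56, 56, 56, 57]
127 [[ 0.5948 -0.0837  0.055 ]] [[ 0.5954 -0.0837  0.042 ]]
146 [[ 0.5864 -0.0838  0.055 ]] [[ 0.5865 -0.0837  0.042 ]]
[[0.5844, -0.0564, 0.1495], [0.5847, -0.1127, 0.1495], [0.5727, -0.057, 0.1495], [0.573, -0.1123, 0.1495]] [ 0.5787 -0.0846  0.1495]
[[0.639, 0.0319, 0.026], [0.6393, -0.185, 0.026]]
```

Call:
arm_command(increments=[[0.14,-0.08,0,0,0,0,1],[0.14,-0.08,0,0,0,0,1],[0.14,-0.08,0,0,0,0,1],[0.14,-0.08,0,0,0,0,1],[0.14,-0.08,0,0,0,0,1],[0,0,0,0,0,0,1],[0,0,0,0,0,0,1],[0,0,0,0,0,0,1]])

```text
clock: 12.65
ee_pos: [0.5872, -0.0837, 0.081]
tool_rot: [0.613, 0.611, 0.356, -0.352]
contact_force: [-0.2, -0.2, -1.2]
gripper_width: 0.65
```

Call:
arm_command(increments=[[0.07,-0.04,0,0,0,0,1],[0,0,0,0,0,0,1],[0.07,-0.04,0,0,0,0,1],[0,0,0,0,0,0,1],[0,0,0,0,0,0,1]])

```text
clock: 13.15
ee_pos: [0.5887, -0.0839, 0.0792]
tool_rot: [0.614, 0.612, 0.354, -0.351]
contact_force: [-5.2, 0.9, 10.9]
gripper_width: 0.646
```

Call:
arm_command(increments=[[-0.03,0.02,0,0,0,0,0.5],[0,0,0,0,0,0,0],[0,0,0,0,0,0,-0.5],[0,0,0,0,0,0,-1],[0,0,0,0,0,0,-1],[0,0,0,0,0,0,-1],[0,0,0,0,0,0,-1]])

```text
clock: 13.85
ee_pos: [0.5872, -0.0837, 0.0776]
tool_rot: [0.613, 0.611, 0.356, -0.352]
contact_force: [-0.9, -0.2, -0.3]
gripper_width: 0.998
```

```bash
python3 - <<'E'
from h import *
go([.588,-.0835,.09])
im,m=snap('w9'); s=vision.camera('side')[:,:,::-1]; ms=vision.camera_model('side');u=proj(ms,[.578,-.0845,.08])[0].astype(int)
b=cv2.resize(s[u[1]-35:u[1]+45,u[0]-50:u[0]+50],(320,256),interpolation=cv2.INTER_CUBIC)
a=crop(im,160,170,320,220,1.5); c=np.zeros((330,800,3),np.uint8); c[:,:480]=a; c[:256,480:]=b; cv2.imwrite('pics/v9.png',c)
E
```

```text
clk 13.85 p [ 0.5872 -0.0837  0.0776] shift/0.025: [-0.41  0.28 -0.01] x [ 0.499  0.003 -0.867] y [0.867 0.005 0.499] F [-0.9 -0.2 -0.3] w 0.998
```

View pics/v9.png

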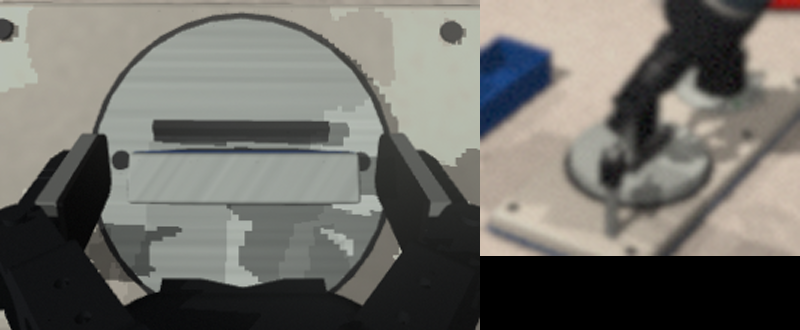

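The view shows the module standing in the slot, square and centred, with end-face crop corners (130,150)–(360,203), the far wall parallel at row 130, and the fingers open and clear. Retreating.

Call:
arm_command(increments=[[-0.5,0,0,0,0,0,-1],[-0.8,0,0,0,0,0,-1],[-1,0,0,0,0,0,-1],[-1,0,0,0,0,0,-1],[-1,0,0,0,0,0,-1],[-1,0,0,0,0,0,-1],[-1,0,0,0,0,0,-1],[0,0,0,0,0,0,-1]])

```text
clock: 14.75
ee_pos: [0.5097, -0.0847, 0.2179]
tool_rot: [0.615, 0.612, 0.353, -0.351]
contact_force: [0.4, 0.2, 0.6]
gripper_width: 1.002
```

Call:
arm_command(increments=[[0,0,0.5,0,0,-0.0655,-1],[0,0,0.5,0,0,-0.0655,-1],[0,0,0.5,0,0,-0.0655,-1],[0,0,0.5,0,0,-0.0655,-1],[0,0,0.5,0,0,0,-1],[0,0,0.5,0,0,0,-1],[0,0,0.5,0,0,0,-1],[0,0,0.5,0,0,0,-1]])

```text
clock: 15.55
ee_pos: [0.5078, -0.1852, 0.214]
tool_rot: [0.501, 0.498, 0.501, -0.499]
contact_force: [-0.3, 0.7, -0.3]
gripper_width: 1.001
```

Call:
arm_command(increments=[[0,0,0,-0.063,0,0,-1],[0,0,0,-0.063,0,0,-1],[0,0,0,-0.063,0,0,-1],[0,0,0,-0.063,0,0,-1],[0,0,0,-0.063,0,0,-1],[0,0,0,0,0,0,-1],[0,0,0,0,0,0,-1]])

```text
clock: 16.25
ee_pos: [0.5086, -0.1846, 0.2146]
tool_rot: [0.631, 0.319, 0.631, -0.32]
contact_force: [0.6, 0.5, -0.4]
gripper_width: 0.999
```

```bash
python3 - <<'E'
from h import *
go([.579,-.244,.2],rot(.635,0))
im,m=snap('w10'); t=vision.camera('top')[:,:,::-1].copy(); cv2.imwrite('pics/top10.png',t)
print('knob px',proj(m,[[.579,-.244,.074],[.579,-.084,.126]]).round(0).tolist())
a=cv2.resize(im,(480,300),interpolation=cv2.INTER_AREA); b=crop(t,295,170,140,90,2.28)[:205,:319]
c=np.zeros((300,799,3),np.uint8); c[:,:480]=a; c[:b.shape[0],480:480+b.shape[1]]=b; cv2.imwrite('pics/v10.png',c)
E
```

```text
clk 16.25 p [ 0.5086 -0.1846  0.2146] shift/0.025: [0.58 0.87 3.58] x [-0.001 -0.001 -1.   ] y [ 0.807  0.591 -0.001] F [ 0.6  0.5 -0.4] w 0.999
turn/2: [-0.0014  0.0001  0.0005]
knob px [[417.0, 166.0], [263.0, 45.0]]
```

View pics/v10.png

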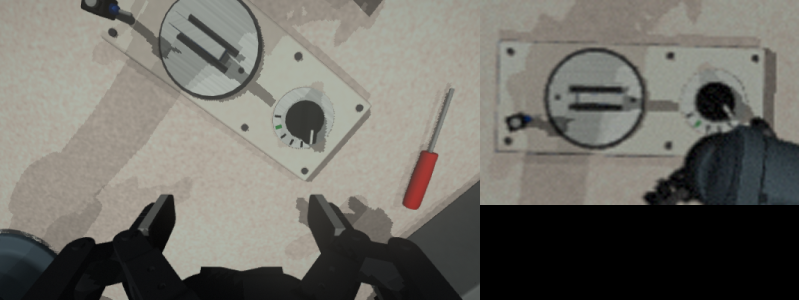

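The wrist view shows the module in the slot at (222,52) and the knob at (303,120), with its mark at (312,137) pointing as at home. Moving over the knob.

Call:
arm_command(increments=[[0,0.22,0.9,0,0,0,-1],[0,0.22,0.9,0,0,0,-1],[0,0.22,0.9,0,0,0,-1],[0,0.22,0.9,0,0,0,-1],[0.8,0,0,0,0,0,-1],[0.8,0,0,0,0,0,-1],[0.8,0,0,0,0,0,-1],[0,0,0,0,0,0,-1]])

```text
clock: 17.15
ee_pos: [0.5775, -0.2426, 0.1506]
tool_rot: [0.628, 0.318, 0.634, -0.32]
contact_force: [0.1, 0.1, -0.9]
gripper_width: 1.0
```

Call:
arm_command(increments=[[0,0,0,0,0,0,-1],[0,0,0,0,0,0,-1]])

```text
clock: 17.35
ee_pos: [0.5813, -0.2438, 0.1558]
tool_rot: [0.632, 0.319, 0.631, -0.319]
contact_force: [0.1, 0.5, 0.6]
gripper_width: 0.996
```

```bash
python3 - <<'E'
from h import *
go([.579,-.244,.048],rot(.635,0))
im,m=snap('w11')
g=cv2.cvtColor(im,cv2.COLOR_BGR2GRAY)
c0=proj(m,[[.579,-.244,.074]])[0]; print('bar top px',c0.round(0), proj(m,[[.579-.025*np.cos(.635),-.244-.025*np.sin(.635),.074]]).round(0))
# white mark: bright, within the dark disc
x,y=c0.astype(int); dk=(g<70).astype(np.uint8)
R=70; sub=np.zeros_like(g); sub[y-R:y+R,x-R:x+R]=g[y-R:y+R,x-R:x+R]
dark=cv2.morphologyEx((sub>0).astype(np.uint8)&dk,cv2.MORPH_CLOSE,np.ones((15,15)))
for k,mm in(('dark',dark),('white',((sub>120)&(cv2.erode(dark,np.ones((5,5)))>0)).astype(np.uint8))):
    for c in cv2.findContours(mm,cv2.RETR_EXTERNAL,cv2.CHAIN_APPROX_NONE)[0]:
        if cv2.contourArea(c)>8: r=cv2.minAreaRect(c);print(k,np.round(r[0],1),np.round(r[1],1),round(r[2],1),plane(m,[r[0]],.074).round(4))
E
```

```text
clk 17.35 p [ 0.5813 -0.2438  0.1558] shift/0.025: [ 4.31 -0.08 -0.06] x [ 0.001 -0.001 -1.   ] y [0.805 0.593 0.   ] F [0.1 0.5 0.6] w 0.996
turn/2: [ 0.0002  0.0009 -0.0001]
bar top px [319. 212.] [[319. 241.]]
dark [316.3 204.3] [68.4 71.2] 58.7 [[ 0.5826 -0.2389  0.074 ]]
white [318.5 228.5] [17.  3.] 90.0 [[ 0.5675 -0.2521  0.074 ]]
white [298.6 223.1] [24.5  8.2] 40.6 [[ 0.5619 -0.2368  0.074 ]]
```

Call:
arm_command(increments=[[0.72,0,-0.06,0,0,0,-1],[0.72,-0.08,0,0,0,0,-1],[0.72,0,0,0,0,0,-1],[0.72,0,0,0,0,0,-1],[0.72,0,0,0,0,0,-1],[0.7,0,0,0,0,0,-1],[0,0,0,0,0,0,-1],[0,0,0,0,0,0,-1]])

```text
clock: 18.2
ee_pos: [0.5779, -0.2436, 0.0471]
tool_rot: [0.631, 0.318, 0.631, -0.319]
contact_force: [-0.6, -0.2, 0.6]
gripper_width: 0.998
```

Call:
arm_command(increments=[[0,0,0,0,0,0,1],[0,0,0,0,0,0,1],[0,0,0,0,0,0,1],[0,0,0,0,0,0,1],[0,0,0,0,0,0,1],[0,0,0,0,0,0,1],[0,0,0,0,0,0,1],[0,0,0,0,0,0,1]])

```text
clock: 19.0
ee_pos: [0.5779, -0.2435, 0.0473]
tool_rot: [0.631, 0.319, 0.631, -0.319]
contact_force: [-1.2, 0.7, 2.4]
gripper_width: 0.162
```

Call:
arm_command(increments=[[0,0,0,0,0,0,1],[0,0,0,0,0,0,1],[0,0,0,0,0,0,1],[0,0,0,0,0,0,1],[0,0,0,0,0,0,1]])

```text
clock: 19.5
ee_pos: [0.5779, -0.2436, 0.0473]
tool_rot: [0.631, 0.318, 0.631, -0.319]
contact_force: [-2.1, 1.0, 5.8]
gripper_width: 0.166
```

```bash
python3 - <<'E'
from h import *
go([.579,-.244,.048],rot(.635,0))
s=sense();print(np.round(s['joint_pos'],3),np.round(s['moment'],3))
E
```

```text
clk 19.5 p [ 0.5779 -0.2436  0.0473] shift/0.025: [-0.03  0.03  0.04] x [-0.001 -0.    -1.   ] y [ 0.805  0.594 -0.001] F [-2.1  1.   5.8] w 0.166
turn/2: [ 0.0002 -0.0001  0.0005]
[ 0.436  0.557 -0.131  1.77   0.095  0.821 -0.675] [ 0.171  0.322 -0.247]
```

Call:
arm_command(increments=[[0,0,0,0.02,0,0,1],[0,0,0,0.035,0,0,1],[0,0,0,0.035,0,0,1],[0,0,0,0.035,0,0,1],[0,0,0,0.035,0,0,1],[0,0,0,0.035,0,0,1],[0,0,0,0.035,0,0,1],[0,0,0,0.02,0,0,1]])

```text
clock: 20.3
ee_pos: [0.5776, -0.2431, 0.0473]
tool_rot: [0.532, 0.464, 0.533, -0.465]
contact_force: [-2.0, 1.7, 5.1]
gripper_width: 0.165
```

Call:
arm_command(increments=[[0,0,0,0.03,0,0,1],[0,0,0,0.03,0,0,1],[0,0,0,0.03,0,0,1],[0,0,0,0.03,0,0,1],[0,0,0,0.03,0,0,1],[0,0,0,0.03,0,0,1],[0,0,0,0.03,0,0,1],[0,0,0,0,0,0,1]])

```text
clock: 21.1
ee_pos: [0.5777, -0.2426, 0.0473]
tool_rot: [-0.424, -0.565, -0.425, 0.566]
contact_force: [-1.9, 2.4, 7.3]
gripper_width: 0.166
```

```bash
python3 - <<'E'
from h import *
go([.579,-.244,.048],rot(.635-1.257,0))
s=sense();print(np.round(s['joint_pos'],3),np.round(s['moment'],3))
im,m=snap('w12'); p=tool()[1]
for th in(0,.838,.92,1.0): 
    y=.635-th; print(th,proj(m,[[.579-d*np.cos(y),-.244-d*np.sin(y),.074] for d in(.012,.024)]).round(1).tolist())
g=cv2.cvtColor(im,cv2.COLOR_BGR2GRAY); print(im[225:290:2,300:340:2].max(2) if 0 else '')
cv2.imwrite('pics/w12c.png',crop(im,220,190,200,200,3))
E
```

```text
clk 21.1 p [ 0.5777 -0.2426  0.0473] shift/0.025: [-0.03  0.07  0.04] x [-0.002  0.    -1.   ] y [ 0.96  -0.278 -0.002] F [-1.9  2.4  7.3] w 0.166
turn/2: [0.1699 0.0004 0.0009]
[ 0.271  0.553  0.076  1.779 -0.054  0.814 -1.48 ] [0.395 0.47  0.256]
0 [[343.9, 303.0], [364.5, 316.5]]
0.838 [[324.6, 311.8], [326.5, 333.3]]
0.92 [[322.4, 311.8], [322.3, 333.4]]
1.0 [[320.3, 311.8], [318.2, 333.3]]
```

Call:
arm_command(increments=[[0,0,0,0.025,0,0,1],[0,0,0,0.025,0,0,1],[0,0,0,0.025,0,0,1],[0,0,0,0.025,0,0,1],[0,0,0,0.025,0,0,1],[0,0,0,0.02,0,0,1],[0,0,0,0.015,0,0,1],[0,0,0,0.01,0,0,1]])

```text
clock: 21.95
ee_pos: [0.5779, -0.2422, 0.0473]
tool_rot: [-0.322, -0.629, -0.323, 0.63]
contact_force: [-2.4, 1.9, 6.4]
gripper_width: 0.163
```

Call:
arm_command(increments=[[0,0,0,0,0,0,1],[0,0,0,0,0,0,1],[0,0,0,0,0,0,1],[0,0,0,0,0,0,1]])

```text
clock: 22.35
ee_pos: [0.5778, -0.2423, 0.0472]
tool_rot: [-0.323, -0.629, -0.324, 0.629]
contact_force: [-1.5, 2.4, 6.2]
gripper_width: 0.166
```

```bash
python3 - <<'E'
from h import *
go([.579,-.244,.048],rot(.635-1.257,0))
im,m=snap('w13'); t=vision.camera('top')[:,:,::-1].copy(); s=vision.camera('side')[:,:,::-1].copy()
th=1.257; P=[.579,-.084]; v=np.array([np.sin(th),np.cos(th)])  # slot y after cw turn
mt=vision.camera_model('top')
print('end face expected top px',proj(mt,[[P[0]+k*v[0],P[1]+k*v[1],.126] for k in(-.028,.028)]).round(1).tolist())
for n,i,mm in(('top',t,mt),('wr',im,m)): print(n,proj(mm,[[.5785,-.084,.126]]).round(0))
b=crop(t,305,178,100,75,4); ms=vision.camera_model('side'); u=proj(ms,[.5785,-.084,.08])[0].astype(int)
c=cv2.resize(s[u[1]-40:u[1]+35,u[0]-40:u[0]+60],(400,300),interpolation=cv2.INTER_CUBIC); a=crop(im,120,90,400,300,1)
cv2.imwrite('pics/v13.png',np.vstack([np.hstack([b,c]),np.hstack([a,crop(im,270,250,100,75,4)])]))
E
```

```text
clk 22.35 p [ 0.5778 -0.2423  0.0472] shift/0.025: [-0.03  0.08  0.03] x [-0.002  0.001 -1.   ] y [ 0.813 -0.582 -0.002] F [-1.5  2.4  6.2] w 0.166
turn/2: [0.0002 0.0002 0.001 ]
end face expected top px [[350.3, 221.5], [344.5, 202.3]]
top [[347. 212.]]
wr [[  8. 549.]]
```

View pics/v13.png

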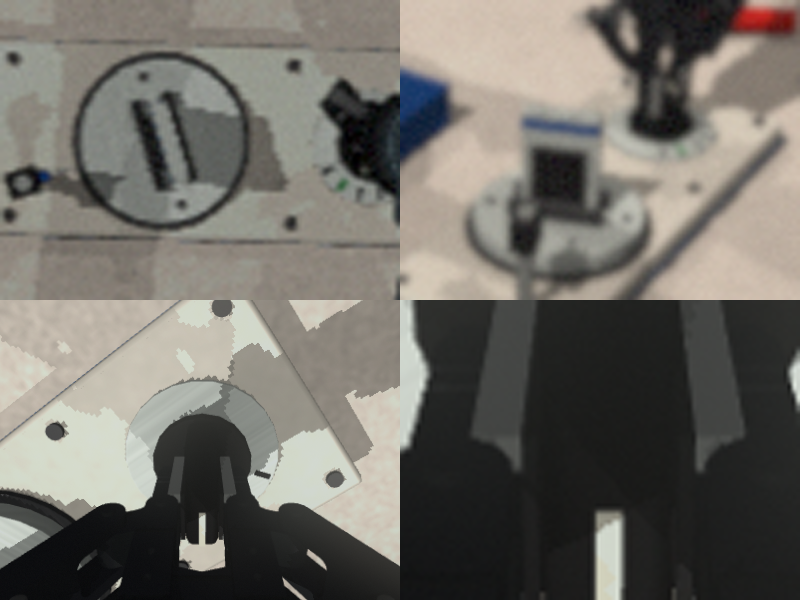

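The side view shows the module upright in the slot with its stripe up. In the top view the turntable's dots, at crop (144,77) and (181,205), have turned 72.2° from home, against a target of 72°. The wrist view shows the mark in line with the gripped bar. Handing in.

```bash
python3 -c "
from h import *
print(order.hand_in()); s=sense(); print(s['clock'],s['gripper_width'])"
```

```text
the job is handed in; nothing more can be done
None
the job is handed in; nothing more can be done
```

The module is standing in the turntable's slot, stripe up and released. I handed the job in with the gripper still holding the knob at the third stop, at 22.5 s of the 59 s allowed. The hand-in reports no verdict.

- **Module:** I gripped it by its side edges, turned it upright and lowered it until I felt the floor at the height I had predicted, then let go and backed off. The last side view shows it upright with the stripe up.
- **Knob:** The tool turned 1.257 rad clockwise, exactly the third stop. The turntable's dots in the top view show about 72.2° against the 72° wanted. The white mark lines up with the gripped bar, and the opening reads about 14 mm on the 15 mm bar.
- **Bystanders:** I saw no contact with any of them, but I did not measure their positions again at the end.
- **Disagreements:** While the arm was still settling after moves, measured positions were off by up to about 6 mm, so I waited and re-read before the fine steps. A first, coarse top-and-side measurement put the module's slope at 34°. The closer wrist views gave 39.9°, close to the 40° stated.
- **Force at the slot:** The wrist force when the module touched down was about 11 N, well under the limits.

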